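Turn the bench lamp up at its edge thumbwheel

ROBOT

A 6-joint arm with a two-finger parallel gripper is mounted at the origin on a cart in front of the work surface, level with it; the furniture and walls round the work are solid. World frame = base frame: x ahead of the robot, y to its left, z up, the work surface at z = 0. Lengths are in m, angles in rad, forces in N, time in s.
With the tool pointing down it reaches from about 0.275 to 1 m from the base axis. Payload 8.4 kg.
Tool frame: the origin (TCP) lies on the centre line of the jaws, within the pads' length; the fingertips stand 17 mm ahead of it and the grasp point (between the pads) lies 2 mm behind it (bot.tcp_to_tips is the y of the fingertips in the tool frame, in m); y points along the fingers, z is the direction in which the jaws open and shut, and the axes are right-handed (so a half turn about y gives the same grasp; the last joint's range is limited). The gripper opens to 85 mm and grips with 20 to 120 N. Pads are 22 mm wide; open, the fingers measure 114 mm over their backs; the gripper's body (76 mm by 85 mm) begins 54 mm behind the grasp point. The pads swing forward as they close: fully open they stand 13 mm farther back than shut.
Start: joints at [1.346, 0.353, 1.633, -0, 1.155, -0.002], TCP at [0.138, 0.61, 0.213] pointing down, gripper open.
Joint ranges: [-2.63, 2.63], [-0.92, 2.1], [0.06, 2.66], [-1.3, 4.44], [0, 2.69], [-3.02, 3.02]. Speed limits (rad/s): [2.22, 2.22, 2.79, 3.14, 3.14, 3.14].

INTERFACE

Orientations are given as a unit quaternion [x, y, z, w].
In Python, from workcell import bot, hand, kinematics, get_obs, vision, hand_in gives the robot as it stands. The module is installed in compiled form; this text tells all that it offers. Calls block until the motion is done:
- bot.reach(position, orientation): joint-space move of the TCP to a pose.
- bot.servo_line(position, ori=None, velocity=0.15): straight line of the TCP; ori=None keeps the orientation; velocity is the mean speed in m/s.
- bot.goto_joints(angles): joint-space move.
- hand.move_gripper(opening, strength=None): finger opening in m; strength is the grip in N (None keeps the last); returns when the fingers have stopped.
- bot.dwell(seconds).
- kinematics.solve_ik(position, orientation): joint angles nearest the present ones, or None.
- get_obs(): the state.
- vision.read_camera(name): name is "side" or "top"; returns a dict with "frame" (400x640x3 uint8, red, green, blue), "intrinsics" (3x3 intrinsics, pixels), "dist" ([k1, k2, p1, p2, k3] as OpenCV has them; the pictures are not rectified), "view" (4x4, takes a point from world to camera coordinates). Camera axes: x right, y down, z forward; pixel columns grow to the right and rows downward; lengths in m; the calibration is good to about 2 mm. A picture is of the moment at which its call begins. There is no depth.
A pose or a line that the arm cannot do raises bot.IKError and nothing moves.
- hand_in(): hands the job in, once; it reports no verdict.
The state is a dict: "time_s": time; "joint_pos": joint angles; "joint_vel": joint speeds; "joint_efforts": joint torques, N m; "position": TCP position; "orientation": TCP orientation; "wrist_force": force on the tool from outside, world axes, zero at the start; "ft_torque": the same for the moment, N m; "gripper_width": finger opening in m.
Only numpy, scipy, OpenCV 4.12 (cv2) and the standard library are available. Lean on these libraries where they do the work, as an engineer would, in place of code of your own. Each camera call takes 0.05 s, during which the arm holds its last target. There are 200 camera calls.

TASK

Two lamp dimmers are screwed to the bench: grey boxes with an edge thumbwheel that stands up through a slot in the top. On the one with the broad wheel, roll the wheel all the way up, towards the long end of the row of bars (away from you), until it rests against its stop with its white line on top, level with the black dash on each side of the slot. Leave the narrow wheel on the other box as it is set.

Things in the scene. Friction and masses are not known exactly. Their poses are not given: they have to be found in the camera images.
- broad_box: grey dimmer box with the broad black wheel, fixed to the bench: 130 (x) x 80 (y) mm, panel 64 mm high. Origin: centre of its underside. +x along the slot towards the longer bars (away from the robot, turned up to 0.45 rad), z up. Wheel 22 mm broad, radius 30 mm, axle along y 46 mm above the origin: its top is straight above the origin, 76 mm over the bench, 12 mm over the panel.
- broad_wheel (a joint): broad wheel's angle, rad: 0 low stop (start 0.1 to 0.5), 1.3 high stop with the white line on top; grows as its top moves to the box's +x. A fingertip pressed on its top and stroked along the slot turns it by friction, 1 rad per 30 mm; 0.4 N at the rim turns it, it stays where left. The axle is sprung: it yields downward from 2 N, up to 5 mm at 7 N.
- narrow_box: the other dimmer box, fixed, same size, origin and axes as the first, but its wheel is only 8 mm broad. Bystander: its wheel is to be left alone.
- narrow_mark (a point): point on the rim of the narrow wheel at its white line, 30 mm from the axle, often below the panel; it shows whether that wheel was turned.

How it is judged:
At the end, for the whole second after the job is handed in: The broad wheel rests within 0.2 rad (11 degrees, 6 mm at the rim) of its high stop, white line on top, and is not turning (value of joint broad_wheel above 1.1 rad and velocity of joint broad_wheel between -0.1 and 0.1 rad/s); the robot touches nothing.
It fails at once if the narrow wheel is turned (its rim moves more than 8 mm from where it stood) (distance of narrow_mark from where it was at the start of the episode above 0.008 m).
It also fails if it takes over 29 s, if anything falls off the work surface, if the arm or the gripper's body presses on something with over 40 N, if the wrist force passes 120 N, or if a joint passes its speed limit or range.

## Working session

There is one attempt and no reset: what is moved stays moved. The work goes in short steps, each a Python script; the robot and the scene stay as the last script left them, time stands still between calls to the robot, and variables do not carry over. Pictures are saved under pics/ and viewed, about 8 in all and at most 12, crops included, and the job is handed in when it is done.

```bash
mkdir -p pics; python3 - <<'E'
from workcell import *
import cv2,pickle
o=get_obs();print(o)
d={}
for n in("top","side"):
    c=vision.read_camera(n);d[n]=c
    cv2.imwrite(f"pics/{n}0.png",c["frame"][:,:,::-1]);print(n,c["intrinsics"],c["dist"],c["view"])
pickle.dump(d,open("cam0.pkl","wb"))
E
```

```text
{'time_s': 0.0, 'joint_pos': array([ 1.34564987e+00,  3.53665761e-01,  1.63416016e+00,  5.26339886e-06,
        1.15519894e+00, -2.37730357e-03]), 'joint_vel': array([-0.00155877, -0.00206611, -0.00060119, -0.00020155, -0.00163007,
        0.00035876]), 'joint_efforts': array([ 8.11595019e-04, -6.05266070e+01, -3.42067623e+01,  1.63537861e-04,
        9.59754456e-03, -1.76651815e-05]), 'position': array([0.13795077, 0.60905423, 0.21253957]), 'orientation': array([ 0.70322758, -0.07865793,  0.07853959, -0.70222179]), 'wrist_force': array([-0.48511835, -0.13828371,  0.00909489]), 'ft_torque': array([ 0.05566712,  0.03160074, -0.01126289]), 'gripper_width': 0.08547837381699064}
top [[440.12281011   0.         321.23119842]
 [  0.         440.12281011 199.33184649]
 [  0.           0.           1.        ]] [0.01128429 0.         0.         0.         0.        ] [[ 2.39328926e-02 -9.99713140e-01 -9.23983342e-04 -1.04763297e-02]
 [-9.85292283e-01 -2.34312193e-02 -1.69263392e-01  5.29802644e-01]
 [ 1.69193187e-01  4.96135623e-03 -9.85570419e-01  8.34873541e-01]
 [ 0.00000000e+00  0.00000000e+00  0.00000000e+00  1.00000000e+00]]
side [[384.77421548   0.         322.71814069]
 [  0.         384.77421548 196.07820475]
 [  0.           0.           1.        ]] [-0.08957398  0.          0.          0.          0.        ] [[-0.91308937 -0.40762011 -0.01066097  0.4998797 ]
 [-0.1835544   0.43423637 -0.8818994   0.13897854]
 [ 0.36410931 -0.8032961  -0.47131708  0.70089061]
 [ 0.          0.          0.          1.        ]]
```

View pics/top0.png

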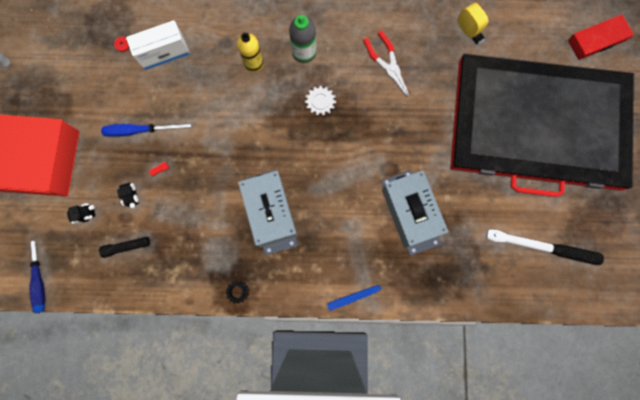

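View pics/side0.png

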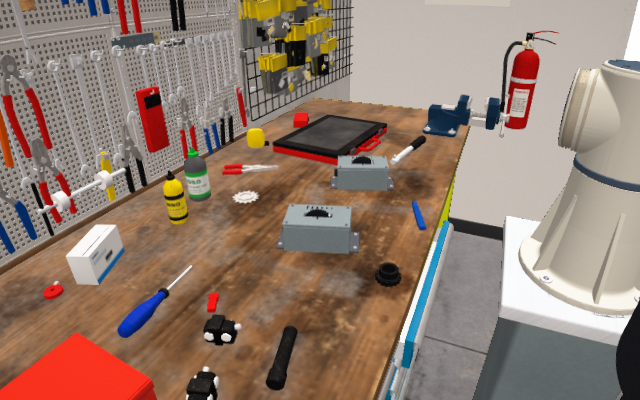

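The top picture shows two grey boxes. The one at about (416,210) has the wide slot and wheel, and the one at (267,210) has the narrow wheel. I'll enlarge the broad one.

```bash
python3 - <<'E'
import cv2,numpy as np
a=cv2.imread("pics/top0.png")[160:260,375:460];b=cv2.imread("pics/side0.png")[145:200,325:400]
cv2.imwrite("pics/c1.png",np.hstack([cv2.resize(a,(510,600),interpolation=cv2.INTER_CUBIC),]))
cv2.imwrite("pics/c2.png",cv2.resize(b,None,fx=8,fy=8,interpolation=cv2.INTER_CUBIC))
E
```

```text
(no output)
```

View pics/c1.png

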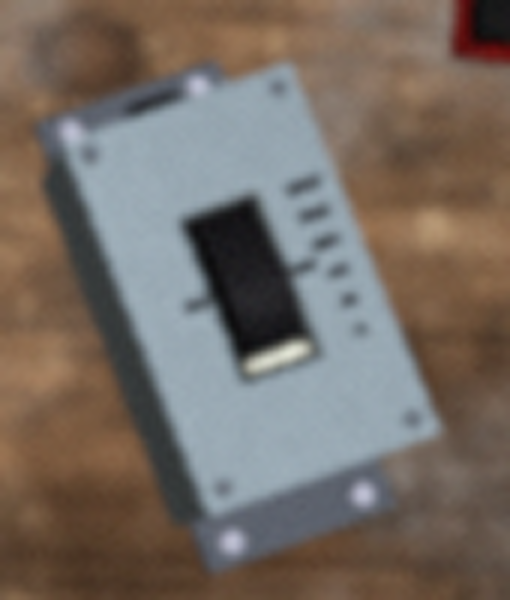

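View pics/c2.png

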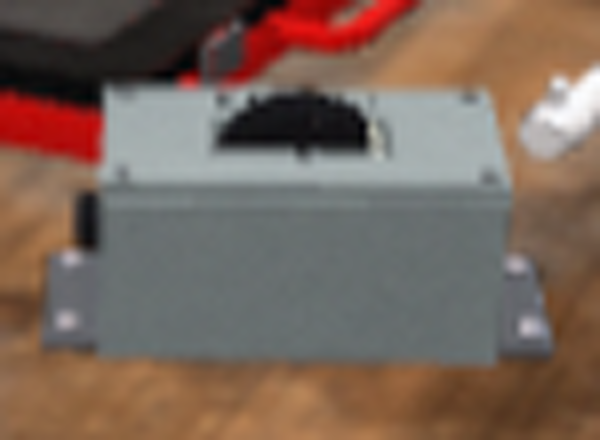

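```bash
cat > h.py <<'E'
import numpy as np,cv2,pickle
def ray(c,uv,z):
    p=cv2.undistortPoints(np.array([[uv]],float),c["intrinsics"],c["dist"])[0,0]
    R,t=c["view"][:3,:3],c["view"][:3,3];o=-R.T@t;d=R.T@np.array([*p,1]);return o+d*(z-o[2])/d[2]
def proj(c,P):
    R,t=c["view"][:3,:3],c["view"][:3,3]
    return cv2.projectPoints(np.array(P,float),cv2.Rodrigues(R)[0],t,c["intrinsics"],np.array(c["dist"]))[0][:,0]
E
python3 - <<'E'
from h import *
from scipy.spatial.transform import Rotation as Ro
d=pickle.load(open("cam0.pkl","rb"));c=d["top"]
f=lambda u,v:((u+.5)/6-.5+375,(v+.5)/6-.5+160)
P=np.array([ray(c,f(*q),.064) for q in[(58,138),(293,65),(440,430),(205,517)]])
print(P,P.mean(0));e=(P[0]+P[1]-P[2]-P[3])/2;g=(P[0]+P[3]-P[1]-P[2])/2
print(np.linalg.norm(e),np.linalg.norm(g),np.arctan2(e[1],e[0]),np.arctan2(-g[0],g[1]))
D=np.array([ray(c,f(*q),.064) for q in[(195,305),(303,266)]]);print("dash mid",D.mean(0),np.arctan2(*(D[0]-D[1])[[0,1]]*[-1,1]))
y=(np.arctan2(e[1],e[0])+np.arctan2(-g[0],g[1]))/2;m=P.mean(0)
S=[m+Ro.from_euler('z',y).apply([a*.065,b*.04,0]) for a,b in((1,1),(1,-1),(-1,-1),(-1,1))]
print("side px in crop c2",(proj(d["side"],S)-[325,145])*8)
print(Ro.from_quat([0.70322758,-0.07865793,0.07853959,-0.70222179]).as_matrix())
E
```

```text
[[ 0.56305349 -0.12112785  0.064     ]
 [ 0.58944497 -0.19847084  0.064     ]
 [ 0.47000561 -0.24381066  0.064     ]
 [ 0.44026719 -0.16807     0.064     ]] [ 0.51569282 -0.18286984  0.064     ]
0.1296044244212265 0.08152479934186506 0.36399885351536226 0.3514403417760628
dash mid [ 0.51558285 -0.18310658  0.064     ] 0.37024784141166317
side px in crop c2 [[ 93.88887676 174.98509563]
 [100.9023357   79.92293566]
 [485.44357262  85.8557169 ]
 [506.52044509 181.90033935]]
[[ 9.75288926e-01 -3.24428569e-04  2.20933034e-01]
 [-2.20933273e-01 -1.39498416e-03  9.75287928e-01]
 [-8.21318473e-06 -9.99998974e-01 -1.43218966e-03]]
```

The box is at (0.516, -0.183), yaw about 0.36, and reprojecting it into the side view agrees. The white line is at the near edge of the slot. Next I'll move above it with the gripper shut.

```bash
cat >> h.py <<'E'
from scipy.spatial.transform import Rotation as Ro
C=np.array([.5157,-.1830]);Y=.36;ex=np.array([np.cos(Y),np.sin(Y)])
Q=Ro.from_matrix(np.array([[ex[0],ex[1],0],[0,0,-1],[-ex[1],ex[0],0]]).T).as_quat()
def at(s,z): return np.array([*(C+s*ex),z])
E
python3 - <<'E'
from h import *
from workcell import *
print(bot.tcp_to_tips)
hand.move_gripper(0.0,20);print(get_obs()["time_s"],bot.tcp_to_tips)
bot.reach(at(-.012,.13),Q);o=get_obs()
print(o["time_s"],o["position"]-at(-.012,.13),o["wrist_force"],o["gripper_width"])
w=o["wrist_force"]
z=.104
bot.servo_line(at(-.012,z),velocity=.1)
for i in range(8):
    o=get_obs();f=(o["wrist_force"]-w)[2];print(o["time_s"],z,o["position"][2],f)
    if f>1.2: break
    z-=.0015;bot.servo_line(at(-.012,z),velocity=.03)
c=vision.read_camera("side");cv2.imwrite("pics/s2.png",cv2.resize(c["frame"][100:225,300:440,::-1],None,fx=4,fy=4,interpolation=2))
E
```

```text
0.017
0.8667 0.017
3.95 [3.09161609e-04 4.71866293e-04 6.97939070e-05] [1.3695905  0.6991405  0.13868655] 3.0383125140007274e-05
4.3583 0.104 0.10364836203445546 0.41526432607985303
4.6083 0.1025 0.10290477657013308 0.28353575261471625
4.8583 0.10099999999999999 0.10105353815439547 -0.2869020772902051
5.1083 0.09949999999999999 0.09939711681188686 -0.7884726341540946
5.3583 0.09799999999999999 0.09786896421883937 0.4548701832128324
5.6083 0.09649999999999999 0.09636768899180906 -0.2663241632067641
5.8583 0.09499999999999999 0.09489098088948017 -1.163135773400175
6.1083 0.09349999999999999 0.09338982052841563 -0.25546908837249227
```

View pics/s2.png

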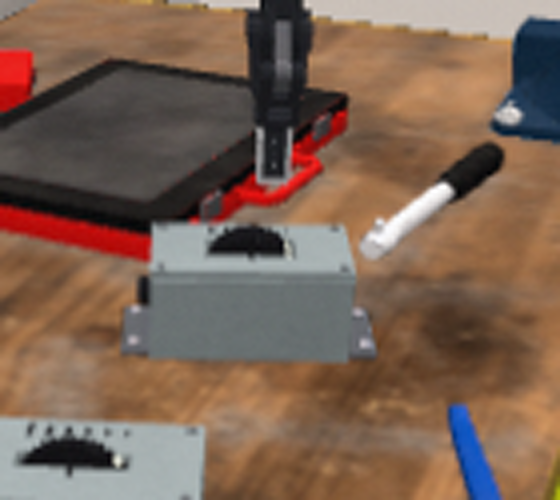

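```bash
python3 - <<'E'
from h import *
from workcell import *
d=pickle.load(open("cam0.pkl","rb"))
o=get_obs();p=o["position"];print(o["time_s"],p,o["joint_pos"],o["gripper_width"],Ro.from_quat(o["orientation"]).as_matrix().round(3))
for n,off,k in(("side",(300,100),4),("top",(375,160),6)):
    print(n,(proj(d[n],[p-[0,0,.017],p,at(0,.076),at(-.012,.076)])-off)*k)
c=vision.read_camera("top");cv2.imwrite("pics/t2.png",cv2.resize(c["frame"][120:270,330:500,::-1],None,fx=4,fy=4,interpolation=2))
print((proj(d["top"],[p-[0,0,.017],p,at(0,.076)])-[330,120])*4)
E
```

```text
6.4083 [ 0.50442959 -0.18720571  0.09192209] [-3.58173411e-01  3.71143697e-01  1.92230876e+00  3.52357061e-05
  8.48289225e-01 -2.28897760e+00] -0.00014213989780838967 [[ 0.936 -0.    -0.352]
 [ 0.352  0.     0.936]
 [-0.    -1.     0.   ]]
side [[267.25704545 229.16731304]
 [268.34346213 204.75154809]
 [248.79351356 227.33475682]
 [267.27801248 227.60947026]]
top [[267.05685435 312.5502819 ]
 [278.94147566 304.92495029]
 [254.14829129 276.9240887 ]
 [267.86230503 311.954548  ]]
[[358.0379029  368.3668546 ]
 [365.96098378 363.28330019]
 [349.43219419 344.61605913]]
```

View pics/t2.png

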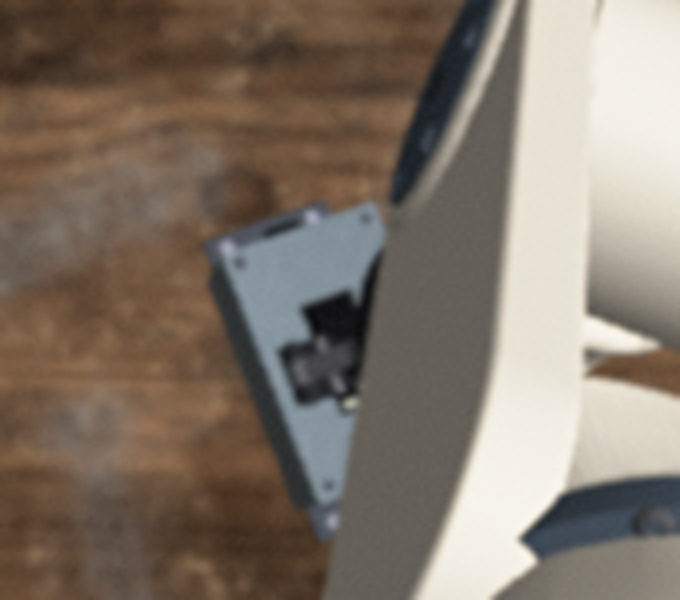

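```bash
python3 - <<'E'
from h import *
from workcell import *
c=vision.read_camera("side");cv2.imwrite("pics/s3.png",cv2.resize(c["frame"][110:200,325:405,::-1],None,fx=6.5,fy=6.5,interpolation=2))
o=get_obs();print(o["time_s"],o["position"],o["wrist_force"])
E
```

```text
6.5083 [ 0.50445623 -0.18722385  0.09199933] [-0.31611458  0.67166585  0.0249786 ]
```

View pics/s3.png

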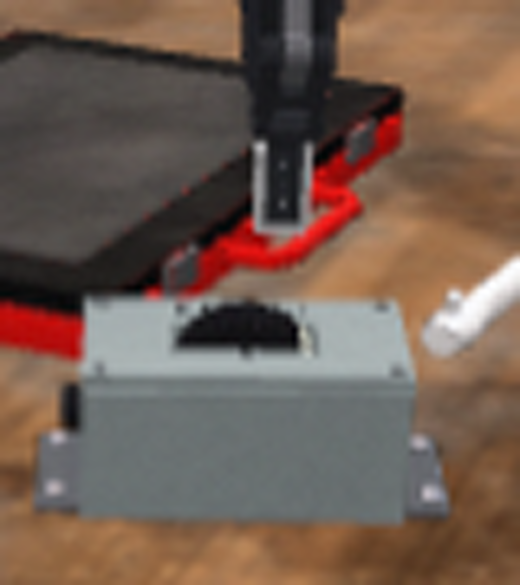

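```bash
python3 - <<'E'
from h import *
d=pickle.load(open("cam0.pkl","rb"))
for z in(.075,.09,.1,.11,.12):
    r=ray(d["side"],(325+282/6.5,110+232/6.5),z);e=r[:2]-C
    print(z,r,"box xy",e@ex,e@[-ex[1],ex[0]],"t2 px",(proj(d["top"],[r])-[330,120])*4)
E
```

```text
0.075 [ 0.52701466 -0.26980257  0.075     ] box xy -0.019988957047898187 -0.08522410664035522 t2 px [[529.31086723 325.97867723]]
0.09 [ 0.51526196 -0.2315923   0.09      ] box xy -0.017527777172079647 -0.04532306384841875 t2 px [[458.8967853  343.39568363]]
0.1 [ 0.50742682 -0.20611878  0.1       ] box xy -0.015886990588200554 -0.018722368653794258 t2 px [[410.4058776  355.39323881]]
0.11 [ 0.49959169 -0.18064527  0.11      ] box xy -0.014246204004321462 0.007878326540830231 t2 px [[360.61532501 367.7151337 ]]
0.12 [ 0.49175656 -0.15517176  0.12      ] box xy -0.012605417420442409 0.03447902173545461 t2 px [[309.46922061 380.37543483]]
```

The side view puts the tips about 30 mm above the wheel, although the readout says contact height. I'll descend with a force guard.

```bash
cat >> h.py <<'E'
def F(n=4):
    from workcell import get_obs,bot
    a=[]
    for i in range(n): bot.dwell(.02);a.append(get_obs()["wrist_force"])
    return np.mean(a,0)
E
python3 - <<'E'
from h import *
from workcell import *
w=F();z=.092;print(w)
while z>.048:
    dz=.004 if z>.069 else .002
    z-=dz;bot.servo_line(at(-.012,z),velocity=.04);f=F()-w
    o=get_obs();print(o["time_s"],round(z,4),o["position"][2].round(4),f.round(2))
    if f[2]>1.3: break
c=vision.read_camera("side");cv2.imwrite("pics/s4.png",cv2.resize(c["frame"][110:200,325:405,::-1],None,fx=6.5,fy=6.5,interpolation=2))
E
```

```text
[ 0.02298549 -0.15421148 -0.33687761]
6.8917 0.088 0.0878 [-0.3  -0.03  0.47]
7.2083 0.084 0.0839 [0.32 0.02 0.18]
7.525 0.08 0.0799 [-0.06  0.49  0.47]
7.8417 0.076 0.0759 [0.22 0.38 0.32]
8.1583 0.072 0.0719 [-0.32  0.17  0.82]
8.475 0.068 0.0679 [-0.03 -0.01  0.17]
8.7917 0.066 0.066 [0.11 0.45 0.29]
9.1083 0.064 0.0639 [-0.19 -0.08  0.08]
9.425 0.062 0.0619 [ 0.04 -0.38  0.35]
9.7417 0.06 0.0599 [-0.21  0.02  0.67]
10.0583 0.058 0.0579 [-0.18  0.53 -0.14]
10.375 0.056 0.0561 [-0.51  0.2   3.  ]
```

View pics/s4.png

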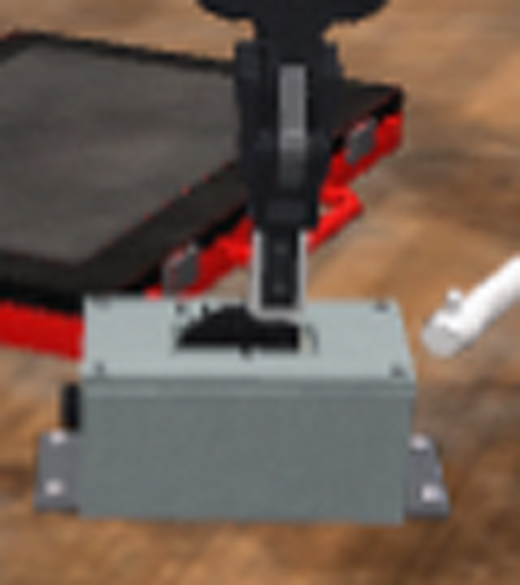

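Contact is at TCP z≈0.057 with 3 N, with the tip on the wheel's near shoulder. Now I'll stroke along the slot.

```bash
python3 - <<'E'
from h import *
from workcell import *
z=.0553
for k in range(2):
    bot.servo_line(at(-.012,z),velocity=.04);print(F(2).round(2))
    bot.servo_line(at(.004,z),velocity=.04);print(F(2).round(2))
    bot.servo_line(at(.018,z),velocity=.04);print(F(2).round(2))
    bot.servo_line(at(.018,z+.012),velocity=.08)
    if k==0: bot.servo_line(at(-.012,z+.012),velocity=.1)
bot.servo_line(at(-.012,z+.045),velocity=.15)
c=vision.read_camera("side");cv2.imwrite("pics/s5.png",cv2.resize(c["frame"][110:200,325:405,::-1],None,fx=6.5,fy=6.5,interpolation=2))
print(get_obs()["time_s"])
E
```

```text
[-0.76 -0.49  3.42]
[-0.04  0.71  3.82]
[2.12 0.35 1.48]
[ 0.05 -1.36  3.37]
[0.27 0.98 4.35]
[ 0.9  -0.76  2.2 ]
14.975
```

View pics/s5.png

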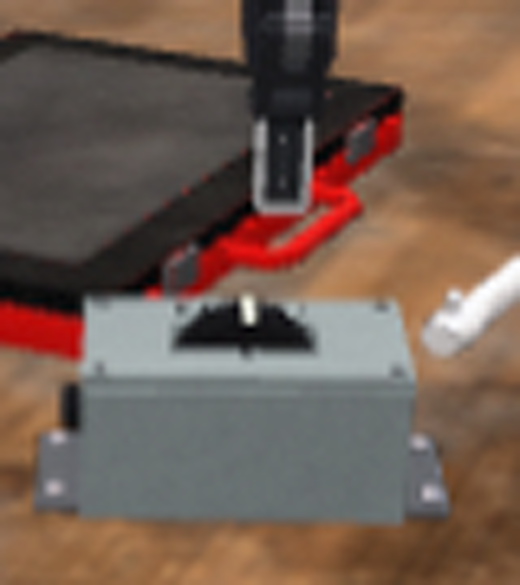

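The white line is on top at (247,308), in line with the front dash at (247,350). I have time for one more stroke to seat it against the stop. Then I'll retreat and check from above.

```bash
python3 - <<'E'
from h import *
from workcell import *
z=.0553
bot.servo_line(at(-.012,z+.004),velocity=.15)
bot.servo_line(at(-.012,z),velocity=.04)
bot.servo_line(at(.016,z),velocity=.04);print(F(2).round(2))
bot.servo_line(at(.016,z+.06),velocity=.12)
q=np.array(get_obs()["joint_pos"]);q[0]-=.55;bot.goto_joints(q)
c=vision.read_camera("side");s=vision.read_camera("top")
r=lambda i,k:cv2.resize(i[:,:,::-1],None,fx=k,fy=k,interpolation=2)
a=r(c["frame"][140:200,330:395],5);b=r(s["frame"][165:255,235:300],5);e=r(s["frame"][165:255,380:455],5)
can=np.zeros((450,325*2+0+0,3),np.uint8)[:, :0]
pad=lambda i:cv2.copyMakeBorder(i,0,450-i.shape[0],0,0,0)
cv2.imwrite("pics/f.png",cv2.resize(np.hstack([pad(a),pad(b),pad(e)]),None,fx=.77,fy=.77))
print(get_obs()["time_s"],get_obs()["position"])
E
```

```text
[1.08 0.66 2.93]
18.45 [ 0.36024424 -0.427302    0.1147517 ]
```

View pics/f.png

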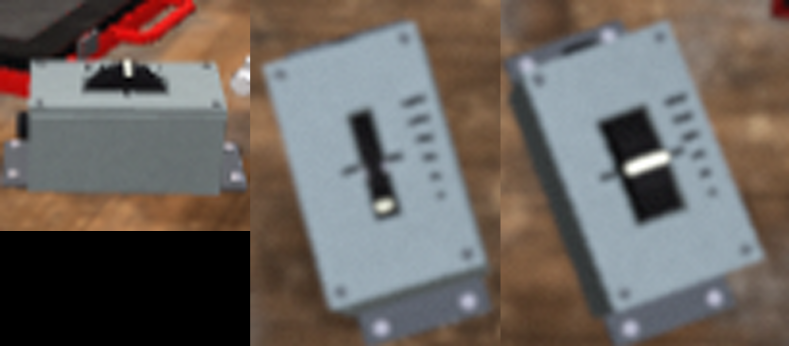

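The broad wheel's line at (647,163) is level with its dashes, and it did not move in the last stroke. The narrow wheel's line is still at the low end of its slot. The arm is clear of everything.

```bash
python3 -c "
from workcell import *
hand_in();print(get_obs()['time_s'])"
```

```text
the job is handed in; nothing more can be done
the job is handed in; nothing more can be done
```

I rolled the broad wheel up with three friction strokes of the shut fingertips, pressing at about 3–4 N. I then moved the arm clear and handed in; the clock read 18.45 s at the last reading before that.

- **Broad wheel:** the last side and top pictures show its white line on top, level with both dashes. The third stroke did not visibly move it, so it appears to be against its stop. I could not read the joint value directly.
- **Narrow wheel:** its line is still at the low end of its slot, and the arm never went near it.
- **Disagreement:** the first descent to the expected contact height touched nothing. Contact came with the TCP at about 57 mm, roughly 35 mm lower than the stated fingertip offset (`bot.tcp_to_tips`, 17 mm) implies. I went by the camera and the force guard instead, and did not find the cause.

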